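# Clip home the terminal cover of a heat press control box

## Robot

A 7-joint arm with a two-finger parallel gripper is mounted at the origin on the work surface. World frame = base frame: x ahead of the robot, y to its left, z up, the work surface at z = 0. Lengths are in m, angles in rad, forces in N, time in s.
With the tool pointing down it reaches from about 0.4 to 0.85 m from the base axis. Payload 10.4 kg.
Tool frame: the origin (TCP) lies between the finger pads; the fingertips stand manip.finger_overhang ahead of it and the grasp point (between the pads) lies 11 mm behind it (manip.finger_overhang is the distance from the TCP to the fingertips, in m); x points along the fingers, z is the direction in which the jaws open and shut, and the axes are right-handed (so a half turn about x gives the same grasp; the last joint's range is limited). The gripper opens to 85 mm and grips with 20 to 120 N. Pads are 22 mm wide; open, the fingers measure 114 mm over their backs; the gripper's body (76 mm by 85 mm) begins 54 mm behind the grasp point. The pads swing forward as they close: fully open they stand 13 mm farther back than shut.
Start: joints at [1.12, 0.332, -0.065, 1.46, 0.022, 1.35, -0.088], TCP at [0.259, -0.569, 0.239] pointing down, gripper open.
Joint ranges: [-2.6, 2.6], [-0.5, 2.12], [-1.47, 1.34], [0.16, 2.42], [-1.27, 4.41], [0.06, 2.06], [-2.6, 2.6]. Speed limits (rad/s): [2.22, 2.22, 2.79, 2.79, 3.14, 3.14, 3.14].

## Interface

Orientations are given as a unit quaternion [x, y, z, w].
In Python, from workcell import get_obs, camera, workorder, manip gives the robot as it stands. The module is installed in compiled form; this text tells all that it offers.
- The arm moves only by the tool play_rows, never from a script. Its argument "increments" is text: rows parted by semicolons, each of 4 numbers parted by spaces: the shift along the tool's x, y, z in m, then the turn about the tool's x in rad. A call has 1 to 20 rows; each row shifts and turns the pose as measured when the row begins, along the tool's axes as they then stand; what a row does not reach is not made up. A row lasts 1/10 s, in which the tool goes at most 50 mm and 8.59 degrees, less where a joint would pass 70% of its speed; a pose out of reach is approached as far as the arm can. A call is refused whole if a number of a shift passes 0.05 or a number of a turn 0.15, either way. A call with a gripper value outside its range is refused whole. "hand" is the gripper command: -1 is fully open, 1 is shut, values between are in proportion, set as the call begins (left out, the last holds). The fingers move at their own pace and stop on an object; "squeeze" is the grip in N (left out, the last holds). Time passes only in rows, so rows that do not move let the fingers close. It gives the time, the measured TCP pose, the force and the opening at its end, in the units of the state.
- get_obs(): the state, without advancing time (a new reading comes with each control period).
- camera(name): name is "scene" or "top"; returns a dict with "img" (384x512x3 uint8, blue, green, red), "fov_y" (degrees; the focal length in pixels is half the picture's height over the tangent of half this angle, whatever the lens; pixels are square), "cx", "cy" (the principal point, pixels), "R" (3x3) and "t" (3): a world point X has camera coordinates R X + t. Camera axes: x right, y down, z forward; pixel columns grow to the right and rows downward; lengths in m; the calibration is good to about 2 mm. A picture is of the moment at which its call begins. There is no depth.
- workorder.hand_in(): hands the job in, once; it reports no verdict.
The state is a dict: "clock": time; "joint_pos": joint angles; "joint_velocities": joint speeds; "tau": joint torques, N m; "position": TCP position; "ee_rot": TCP orientation; "ft_force": force on the tool from outside, world axes, zero at the start; "torque": the same for the moment, N m; "grip_width": opening from 0.0 (shut) to 1.0 (fully open).
Only numpy, scipy, OpenCV 4.12 (cv2) and the standard library are available. Lean on these libraries where they do the work, as an engineer would, in place of code of your own. Each camera call takes 0.05 s, during which the arm holds its last target.

## Task

The heat press's control box, the oblong one on the counter, has its long cover only set in place. Press the long cover down until both of its short ends have clicked and it lies flush with the rim all round. Leave the square cover on the other box as it is, still unclipped and in its place, because its wiring has yet to be checked.

Things in the scene. Friction and masses are not known exactly. Their poses are not given: they have to be found in the camera images.
- long_cover: flat grey plastic cover, 112 x 56 mm, 14 mm tall, dark vent slots in its top. Origin: centre of its underside; z up, x along its length. At the start it lies unclipped, top level 57 mm above the counter, 7 mm proud of its box's rim. Push down anywhere on an end, e.g. 38 mm from the middle: at about 4 to 8 N it snaps 7 mm down past the clip there; the middle needs about 12 N
- long_box: oblong black control box, 150 x 90 mm, 50 mm high, fixed to the counter. Its top has a 14 mm deep recess for the long cover, with a sprung steel clip at each short end that snaps over the cover and holds it. Pressed home, the cover stops hard on the recess floor (36 mm up), its top flush with the rim. Origin: centre of the underside; z up, x along its length
- square_cover: flat grey plastic cover, 80 x 80 mm, 14 mm tall, vent slots in its top. Origin: centre of its underside; z up, x towards one of its two clips. It lies unclipped, top 57 mm above the counter, in a square black box, 116 x 116 mm and 50 mm high, fixed to the counter. To be left alone

How it is judged:
By the outcome, as a careful person would: the job done as asked, in the order asked, and still so for the second after the job is handed in, with the robot touching nothing.
It also fails if it takes over 32 s, if anything falls off the work surface, if the arm or the gripper's body presses on something with over 40 N, if the wrist force passes 120 N, or if a joint passes its speed limit or range.

## Working session

There is one attempt and no reset: what is moved stays moved. The work goes in short steps, Python scripts to look and compute and a tool call to move; the robot and the scene stay as the last step left them, time stands still between calls to the robot, and variables do not carry over. Pictures are saved under pics/ and viewed, and the job is handed in when it is done.

Besides the shell and the picture viewer there is one more tool, called by a JSON object that holds its "name" and its "arguments". play_rows: Moves the arm, as the interface text tells. Its arguments: {"type":"object","properties":{"increments":{"type":"string"},"hand":{"type":"number"},"squeeze":{"type":"number"}},"required":["increments"]}

```bash
mkdir -p pics; python3 - <<'E'
from workcell import get_obs,camera,manip
import cv2,json
import numpy as np
o=get_obs();print(o);print(manip.finger_overhang)
for n in("scene","top"):
    c=camera(n);cv2.imwrite(f"pics/{n}0.png",c["img"]);print(n,c["fov_y"],c["cx"],c["cy"],c["R"],c["t"])
    np.savez(f"{n}0.npz",**c)
E
```

```text
{'clock': 0.0, 'joint_pos': array([ 1.12040212,  0.33285763, -0.06470578,  1.46098412,  0.02160753,
        1.34991404, -0.08850335]), 'joint_velocities': array([ 0.00143749, -0.00104066, -0.00064098,  0.00069192, -0.0004387 ,
       -0.00065229, -0.00093661]), 'tau': array([-1.17425574e-03, -6.25456309e+01,  4.86555090e-02, -3.91608524e+01,
        1.62367366e-02,  9.89426044e-03, -2.93337041e-05]), 'position': array([ 0.25912457, -0.56832632,  0.23850441]), 'ee_rot': array([ 0.38272046,  0.5951955 , -0.38220537,  0.59429489]), 'ft_force': array([ 0.25826152, -0.04572939,  0.85679043]), 'torque': array([ 0.01422789,  0.03726309, -0.03142626]), 'grip_width': 0.9981924202184359}
0.008
scene 57.196087449513314 259.13139312453495 186.13479883678397 [[ 0.38811242  0.92160294 -0.00409603]
 [ 0.73951529 -0.31407641 -0.59537648]
 [-0.54998717  0.22804393 -0.80343642]] [-0.19610569 -0.37396652  1.05069281]
top 49.96200168175525 256.210226065996 197.59777033907915 [[-4.22143243e-02 -9.99108569e-01 -1.34219724e-04]
 [-9.72904586e-01  4.11377185e-02 -2.27517810e-01]
 [ 2.27320515e-01 -9.47392764e-03 -9.73773910e-01]] [0.03243001 0.5540216  0.85300295]
```

View pics/scene0.png

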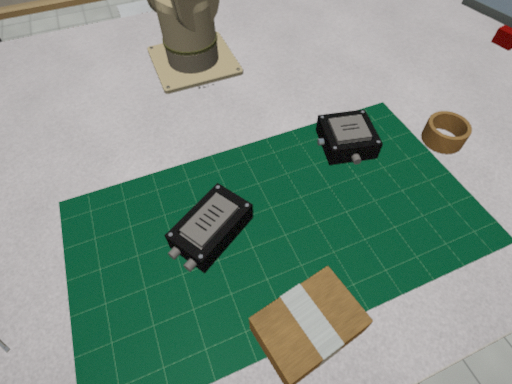

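View pics/top0.png

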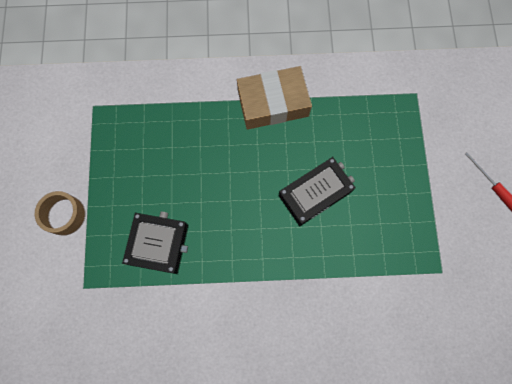

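The top view shows the long cover near (318,189) and the square cover near (154,242). I'll segment the long cover in both views next.

```bash
cat > h.py <<'E'
import numpy as np,cv2
def ray(c,px,z):
    f=192/np.tan(np.radians(float(c["fov_y"])/2))
    d=np.array([(px[0]-c["cx"])/f,(px[1]-c["cy"])/f,1.0]);R=c["R"];C=-R.T@c["t"];w=R.T@d
    return C+w*(z-C[2])/w[2]
def fit(c,box,z,thr=105):
    x0,y0,x1,y1=box
    g=cv2.cvtColor(c["img"],cv2.COLOR_BGR2HSV)[y0:y1,x0:x1]
    m=((g[...,2]>thr)&(g[...,1]<50)).astype(np.uint8)
    m=cv2.morphologyEx(m,cv2.MORPH_OPEN,np.ones((3,3),np.uint8))
    m=cv2.morphologyEx(m,cv2.MORPH_CLOSE,np.ones((7,7),np.uint8))
    n,l,s,ce=cv2.connectedComponentsWithStats(m);k=1+np.argmax(s[1:,4])
    cs,_=cv2.findContours((l==k).astype(np.uint8),0,1)
    P=np.array([ray(c,p[0]+[x0,y0],z)[:2] for p in max(cs,key=len)])
    r=cv2.minAreaRect((P*1000).astype(np.float32))
    return r,cv2.boxPoints(r),s[k]
E
python3 - <<'E'
from h import *
for n,b1,b2 in(("top",(285,160,350,220),(130,215,182,268)),("scene",(172,187,248,258),(325,112,375,146))):
    c=dict(np.load(f"{n}0.npz"))
    for b in(b1,b2):
        for z in (.057,):
            r,bp,s=fit(c,b,z);print(n,r,bp.round().tolist(),s)
        x0,y0,x1,y1=b
    x0,y0,x1,y1=b1
    cv2.imwrite(f"pics/{n}z.png",cv2.resize(c["img"][y0-10:y1+10,x0-10:x1+10],None,fx=6,fy=6,interpolation=cv2.INTER_CUBIC))
E
```

```text
top ((573.3682861328125, -131.291015625), (55.768516540527344, 107.28483581542969), 30.95054817199707) [[522.0, -100.0], [577.0, -192.0], [625.0, -163.0], [570.0, -71.0]] [   8    8   50   42 1111]
top ((467.24700927734375, 242.10504150390625), (85.03754425048828, 79.19073486328125), 76.7823257446289) [[419.0, 210.0], [496.0, 192.0], [516.0, 274.0], [438.0, 293.0]] [   0    8   45   40 1314]
scene ((575.218994140625, -131.0048828125), (55.097381591796875, 104.09532928466797), 30.847755432128906) [[525.0, -100.0], [578.0, -190.0], [626.0, -162.0], [572.0, -72.0]] [   9    6   56   52 1395]
scene ((461.4143981933594, 238.089599609375), (84.89088439941406, 93.68325805664062), 73.9001693725586) [[405.0, 210.0], [495.0, 184.0], [518.0, 266.0], [428.0, 292.0]] [  0   0  46  29 838]
```

View pics/topz.png

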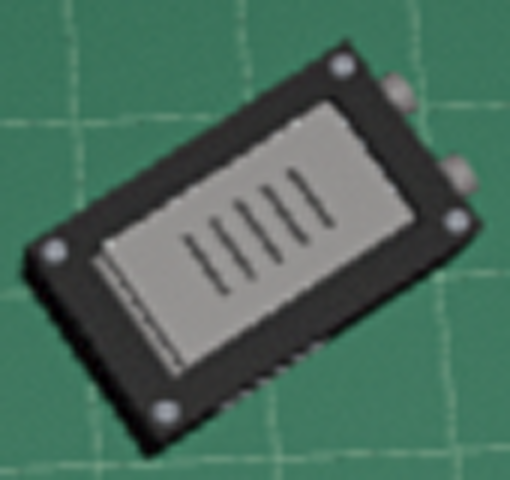

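View pics/scenez.png

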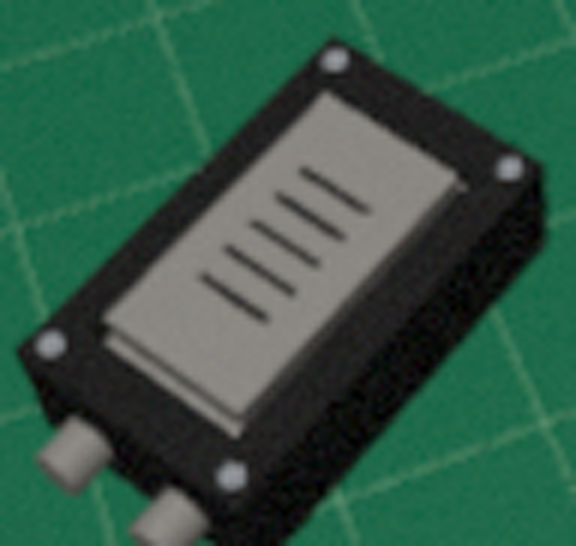

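```bash
cat > go.py <<'E'
import sys,numpy as np
from workcell import get_obs
from scipy.spatial.transform import Rotation as Ro
o=get_obs();R=Ro.from_quat(o["ee_rot"]).as_matrix()
print(o["clock"],o["position"].round(4),o["ft_force"].round(1),o["grip_width"].round(2));print(R.round(3))
c=np.array([.574,-.131]);u=np.array([.514,-.858])
for s in(-.038,.038):
    p=np.r_[c+s*u,.10];print(s,p.round(3),"tool delta",(R.T@(p-o["position"])).round(4))
E
python3 go.py
```

```text
Traceback (most recent call last):
  File "go.py", line 5, in <module>
    print(o["clock"],o["position"].round(4),o["ft_force"].round(1),o["grip_width"].round(2));print(R.round(3))
                                                                   ^^^^^^^^^^^^^^^^^^^^^
AttributeError: 'float' object has no attribute 'round'
```

```bash
sed -i 's/o\["grip_width"\].round(2)/o["grip_width"]/' go.py; python3 go.py
```

```text
0.1 [ 0.2591 -0.5684  0.2386] [ 0.3 -0.2 -0.5] 0.9999395679662658
[[-0.001  0.91   0.415]
 [ 0.001  0.415 -0.91 ]
 [-1.    -0.    -0.001]]
-0.038 [ 0.554 -0.098  0.1  ] tool delta [ 0.139   0.4637 -0.3049]
0.038 [ 0.594 -0.164  0.1  ] tool delta [ 0.1389  0.4722 -0.2294]
```

{"name": "play_rows", "arguments": {"increments": "0 0.04 -0.02 0;0 0.04 -0.02 0;0 0.04 -0.02 0;0 0.04 -0.02 0;0 0.04 -0.02 0;0 0.04 -0.02 0;0 0.04 -0.02 0;0 0.04 -0.02 0", "hand": 1, "squeeze": 20}}

```text
clock: 0.9
position: [0.4853, -0.2862, 0.2344]
ee_rot: [0.386, 0.595, -0.387, 0.589]
ft_force: [0.5, -1.2, 0.0]
grip_width: 0.003
```

```bash
python3 go.py
```

```text
0.9 [ 0.4853 -0.2862  0.2344] [ 0.5 -1.2  0. ] 0.0032864716910993978
[[-0.007  0.916  0.402]
 [ 0.002  0.402 -0.916]
 [-1.    -0.006 -0.005]]
-0.038 [ 0.554 -0.098  0.1  ] tool delta [ 0.1344  0.1395 -0.1435]
0.038 [ 0.594 -0.164  0.1  ] tool delta [ 0.1339  0.1491 -0.0681]
```

{"name": "play_rows", "arguments": {"increments": "0.02 0.035 -0.017 0;0.02 0.035 -0.017 0;0.02 0.035 -0.017 0;0.02 0.035 -0.017 0;0.02 0.008 0 0;0 0 0 0"}}

```text
clock: 1.5
position: [0.5992, -0.1504, 0.1295]
ee_rot: [0.384, 0.597, -0.384, 0.591]
ft_force: [-0.8, -0.9, -0.0]
grip_width: 0.0
```

```bash
python3 go.py
```

```text
1.5 [ 0.5992 -0.1504  0.1295] [-0.8 -0.9 -0. ] 0.00043445559399491
[[-0.007  0.912  0.41 ]
 [ 0.005  0.411 -0.912]
 [-1.    -0.004 -0.008]]
-0.038 [ 0.554 -0.098  0.1  ] tool delta [ 0.0301 -0.0193 -0.0656]
0.038 [ 0.594 -0.164  0.1  ] tool delta [ 0.0295 -0.0104  0.0099]
```

{"name": "play_rows", "arguments": {"increments": "0.02 -0.005 0.005 0;0.02 -0.005 0.005 0;0.01 0 0 0;0 0 0 0"}}

```text
clock: 1.9
position: [0.5933, -0.1656, 0.0807]
ee_rot: [0.384, 0.596, -0.384, 0.591]
ft_force: [-0.3, -0.6, -0.1]
grip_width: 0.003
```

```bash
python3 go.py; python3 - <<'E'
from workcell import camera
import cv2
c=camera("scene");cv2.imwrite("pics/s1.png",cv2.resize(c["img"][140:290,130:290],None,fx=4,fy=4))
E
```

```text
1.9 [ 0.5933 -0.1656  0.0807] [-0.3 -0.6 -0.1] 0.0025208542296618714
[[-0.006  0.912  0.409]
 [ 0.004  0.409 -0.912]
 [-1.    -0.004 -0.006]]
-0.038 [ 0.554 -0.098  0.1  ] tool delta [-0.0188 -0.008  -0.0773]
0.038 [ 0.594 -0.164  0.1  ] tool delta [-0.0193  0.001  -0.0018]
```

View pics/s1.png

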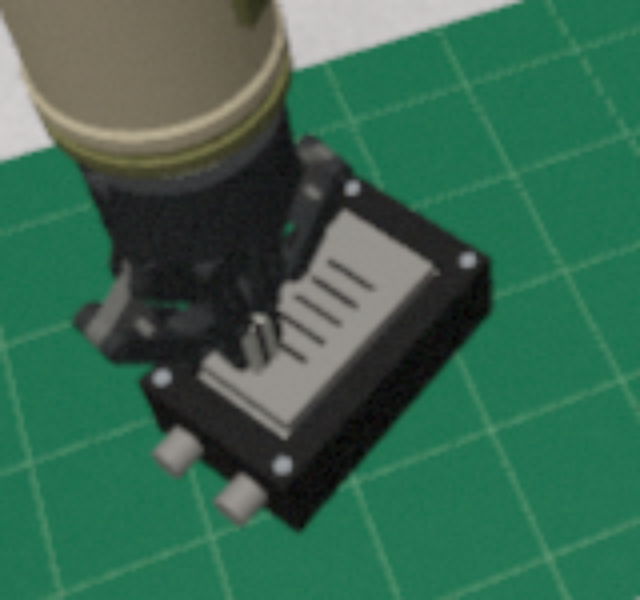

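The closed fingertips, at zoom (262,368), stand over the connector end of the long cover. I'll press that end gently.

{"name": "play_rows", "arguments": {"increments": "0.008 0 0 0;0.004 0 0 0;0.004 0 0 0;0.003 0 0 0"}}

```text
clock: 2.35
position: [0.5955, -0.1661, 0.0649]
ee_rot: [0.385, 0.594, -0.384, 0.593]
ft_force: [-1.1, 0.5, 0.7]
grip_width: -0.002
```

{"name": "play_rows", "arguments": {"increments": "0.003 0 0 0;0.003 0 0 0"}}

```text
clock: 2.55
position: [0.5959, -0.1658, 0.0591]
ee_rot: [0.385, 0.594, -0.384, 0.593]
ft_force: [-2.8, -0.2, 8.8]
grip_width: -0.003
```

{"name": "play_rows", "arguments": {"increments": "0.003 0 0 0;0.003 0 0 0"}}

```text
clock: 2.75
position: [0.5963, -0.1659, 0.0586]
ee_rot: [0.385, 0.593, -0.384, 0.594]
ft_force: [-18.3, 3.9, 37.7]
grip_width: 0.002
```

Hard stop at TCP z=0.0586, so the tip is about 50.5 mm up, which is flush. Next is the other end.

{"name": "play_rows", "arguments": {"increments": "-0.015 0 0 0;-0.015 0 0 0;-0.01 0 0 0;0 0 0 0"}}

```text
clock: 3.15
position: [0.5965, -0.1659, 0.1012]
ee_rot: [0.385, 0.593, -0.384, 0.594]
ft_force: [0.9, -0.1, -0.1]
grip_width: -0.001
```

```bash
python3 go.py
```

```text
3.15 [ 0.5965 -0.1659  0.1012] [ 0.9 -0.1 -0.1] -0.0010997278255823022
[[ 0.002  0.913  0.409]
 [ 0.     0.409 -0.913]
 [-1.     0.002  0.001]]
-0.038 [ 0.554 -0.098  0.1  ] tool delta [ 0.0011 -0.0107 -0.0788]
0.038 [ 0.594 -0.164  0.1  ] tool delta [ 0.0012 -0.0017 -0.0033]
```

{"name": "play_rows", "arguments": {"increments": "0 -0.004 -0.026 0;0 -0.004 -0.026 0;0 -0.002 -0.022 0;0 0 0 0;0.01 0 0 0;0.01 0 0 0;0 0 0 0"}}

```text
clock: 3.85
position: [0.555, -0.1028, 0.0759]
ee_rot: [0.385, 0.593, -0.385, 0.593]
ft_force: [-0.6, -0.1, -0.1]
grip_width: -0.001
```

```bash
python3 go.py
```

```text
3.85 [ 0.555  -0.1028  0.0759] [-0.6 -0.1 -0.1] -0.0012065941105307385
[[-0.001  0.914  0.406]
 [-0.     0.406 -0.914]
 [-1.    -0.001 -0.   ]]
-0.038 [ 0.554 -0.098  0.1  ] tool delta [-0.0241  0.0013 -0.0042]
0.038 [ 0.594 -0.164  0.1  ] tool delta [-0.0241  0.0105  0.0712]
```

{"name": "play_rows", "arguments": {"increments": "0.006 0.001 -0.004 0;0.003 0 0 0;0.003 0 0 0;0.003 0 0 0;0.003 0 0 0"}}

```text
clock: 4.35
position: [0.5554, -0.1, 0.0579]
ee_rot: [0.386, 0.592, -0.386, 0.592]
ft_force: [-19.2, 2.1, 44.6]
grip_width: 0.001
```

{"name": "play_rows", "arguments": {"increments": "-0.02 0 0 0;-0.03 0 0 0;-0.04 0 0 0;-0.02 -0.04 0.02 0;0 -0.04 0.02 0;0 -0.04 0.02 0;0 -0.04 0.02 0;0 -0.04 0.02 0;0 -0.04 0.02 0;0 0 0 0"}}

```text
clock: 5.35
position: [0.3794, -0.3143, 0.1727]
ee_rot: [0.385, 0.591, -0.385, 0.595]
ft_force: [0.4, 0.7, -0.3]
grip_width: -0.001
```

```bash
python3 go.py; python3 - <<'E'
from workcell import camera
import cv2,numpy as np
from h import *
for n,b1,b2 in(("top",(285,160,350,220),(130,215,182,268)),("scene",(172,187,248,258),(325,112,375,146))):
    c=camera(n);np.savez(f"{n}2.npz",**c);c0=np.load(f"{n}0.npz")
    L=[]
    for b in(b1,b2):
        x0,y0,x1,y1=b
        L.append(np.vstack([cv2.resize(i["img"][y0-8:y1+8,x0-8:x1+8],(380,290),interpolation=cv2.INTER_CUBIC) for i in(c0,c)]))
    cv2.imwrite(f"pics/{n}2.png",np.hstack(L))
    print(n,fit(c,b1,.05)[0])
E
```

```text
5.35 [ 0.3794 -0.3143  0.1727] [ 0.4  0.7 -0.3] -0.0013302061932580688
[[ 0.004  0.913  0.407]
 [-0.003  0.407 -0.913]
 [-1.     0.002  0.004]]
-0.038 [ 0.554 -0.098  0.1  ] tool delta [ 0.0727  0.2477 -0.1263]
0.038 [ 0.594 -0.164  0.1  ] tool delta [ 0.073   0.2568 -0.0509]
top ((574.03466796875, -131.37570190429688), (55.73233413696289, 108.1758041381836), 30.51722526550293)
scene ((574.8827514648438, -129.98385620117188), (54.8111457824707, 105.98562622070312), 30.588064193725586)
```

View pics/top2.png

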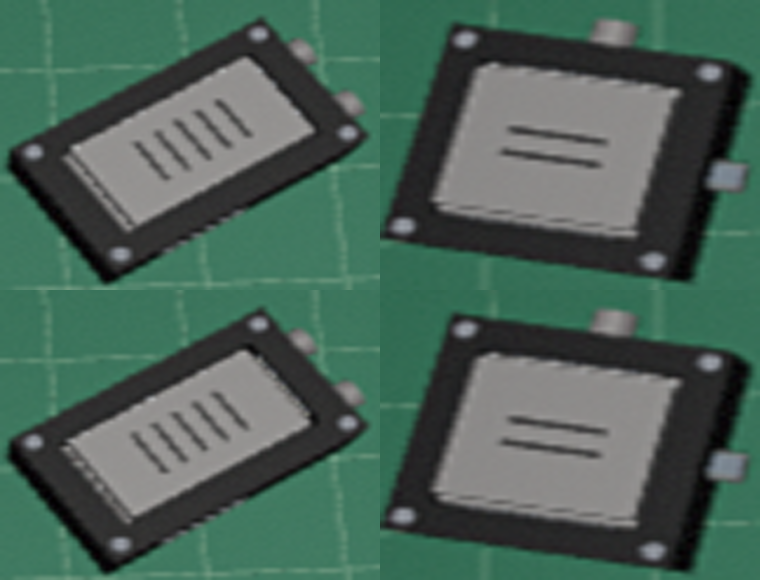

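View pics/scene2.png

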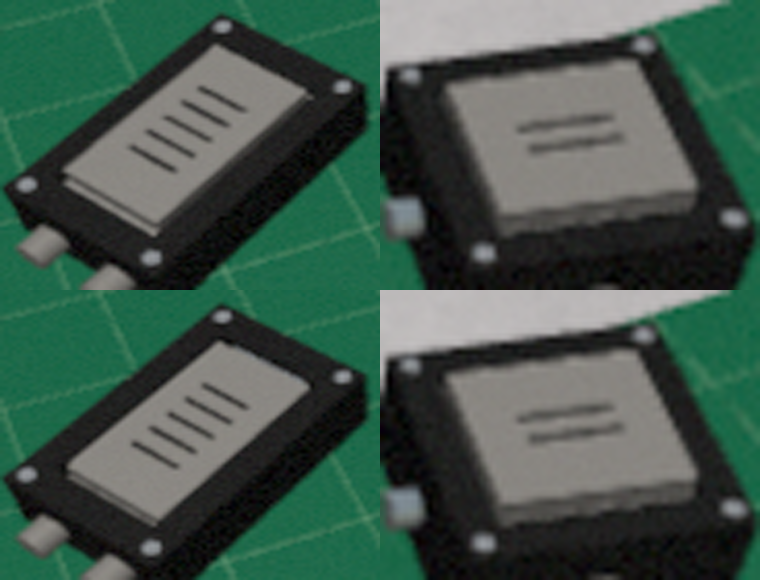

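The square cover looks unchanged. The long cover is down, but a thin light strip at its connector end (scene view, lower-left end) needs explaining. I'll measure it.

```bash
python3 - <<'E'
import numpy as np,cv2
from h import *
c=np.array([.5745,-.131]);u=np.array([.511,-.8596]);v=np.array([-u[1],u[0]])
L=[]
f=lambda C:192/np.tan(np.radians(float(C["fov_y"])/2))
for n in("top","scene"):
    for k in(0,2):
        C=np.load(f"{n}{k}.npz")
        # rectify onto rim plane z=.05: axes u right, v down, 4px/mm -> 
        W=[(-75,-45),(75,-45),(75,45),(-75,45)]
        X=np.array([np.r_[c+a/1e3*u+b/1e3*v,.05] for a,b in W])
        p=X@C["R"].T+C["t"];p=np.c_[p[:,0]/p[:,2]*f(C)+C["cx"],p[:,1]/p[:,2]*f(C)+C["cy"]]
        H=cv2.getPerspectiveTransform(p.astype(np.float32),np.float32([(0,0),(375,0),(375,225),(0,225)]))
        im=cv2.warpPerspective(C["img"],H,(375,225),flags=cv2.INTER_CUBIC);L.append(im)
        g=im.mean(2)[60:165].mean(0)  # profile along length
        x=np.arange(375)/2.5-75
        print(n,k,"L",[(round(float(x[i])),int(g[i])) for i in range(20,75,3)]);print("   R",[(round(float(x[i])),int(g[i])) for i in range(300,357,3)])
cv2.imwrite("pics/rect2.png",np.vstack([np.hstack(L[:2]),np.hstack(L[2:])]))
E
```

```text
top 0 L [(-67, 48), (-66, 48), (-65, 47), (-63, 46), (-62, 44), (-61, 45), (-60, 59), (-59, 88), (-57, 118), (-56, 130), (-55, 112), (-54, 92), (-53, 102), (-51, 130), (-50, 149), (-49, 151), (-48, 148), (-47, 146), (-45, 146)]
   R [(45, 144), (46, 145), (47, 146), (49, 148), (50, 150), (51, 148), (52, 129), (53, 87), (55, 47), (56, 32), (57, 37), (58, 44), (59, 46), (61, 47), (62, 47), (63, 46), (64, 46), (65, 46), (67, 46)]
top 2 L [(-67, 48), (-66, 48), (-65, 47), (-63, 45), (-62, 45), (-61, 53), (-60, 72), (-59, 95), (-57, 105), (-56, 98), (-55, 93), (-54, 109), (-53, 136), (-51, 150), (-50, 150), (-49, 148), (-48, 146), (-47, 146), (-45, 146)]
   R [(45, 146), (46, 147), (47, 146), (49, 142), (50, 130), (51, 116), (52, 105), (53, 83), (55, 52), (56, 36), (57, 39), (58, 45), (59, 47), (61, 47), (62, 47), (63, 47), (64, 46), (65, 46), (67, 46)]
scene 0 L [(-67, 31), (-66, 31), (-65, 31), (-63, 30), (-62, 30), (-61, 31), (-60, 31), (-59, 28), (-57, 37), (-56, 67), (-55, 104), (-54, 128), (-53, 136), (-51, 135), (-50, 134), (-49, 134), (-48, 134), (-47, 134), (-45, 133)]
   R [(45, 134), (46, 135), (47, 136), (49, 132), (50, 114), (51, 89), (52, 88), (53, 113), (55, 129), (56, 112), (57, 68), (58, 34), (59, 30), (61, 32), (62, 32), (63, 31), (64, 31), (65, 32), (67, 32)]
scene 2 L [(-67, 30), (-66, 30), (-65, 30), (-63, 31), (-62, 31), (-61, 30), (-60, 30), (-59, 27), (-57, 22), (-56, 36), (-55, 68), (-54, 101), (-53, 123), (-51, 132), (-50, 135), (-49, 135), (-48, 134), (-47, 134), (-45, 134)]
   R [(45, 135), (46, 134), (47, 134), (49, 135), (50, 135), (51, 128), (52, 106), (53, 85), (55, 88), (56, 90), (57, 66), (58, 38), (59, 30), (61, 32), (62, 32), (63, 32), (64, 32), (65, 33), (67, 33)]
```

View pics/rect2.png

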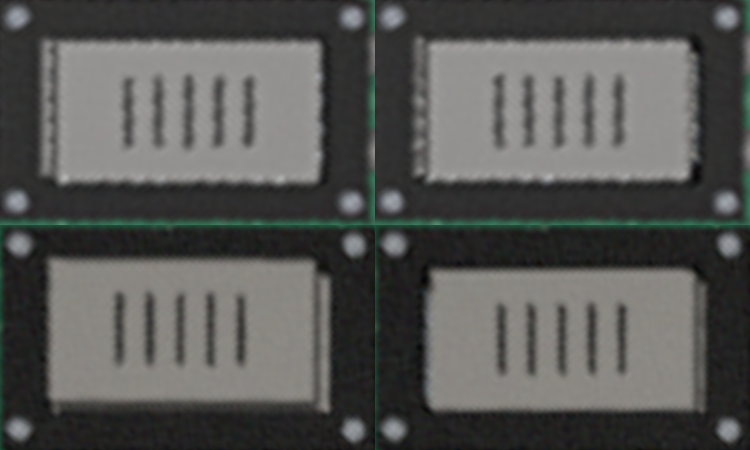

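Rectified onto the rim plane, both ends moved by the same amount: all the slots shift about 2.5 mm together in the scene view. The light strips appear at both ends and look like the steel clips. The cover is level and down, so I'm handing in.

```bash
python3 -c "
from workcell import workorder,get_obs
print(workorder.hand_in());print(get_obs()['clock'])"
```

```text
the job is handed in; nothing more can be done
None
the job is handed in; nothing more can be done
```

The long cover is pressed home at both ends, and the job is handed in. It took about 5.5 s of the 32 s allowed.

- **Pressing:** I pressed with the closed fingertips about 38 mm from the middle, first at the connector end and then at the other. Each end went down to a hard stop with the fingertips about 50 mm above the counter, which is level with the rim. The forces there were about 38 N and 45 N upward. The second is over 40 N, but it was on the fingertips, not the arm or the gripper's body, and well under the 120 N wrist limit.
- **Long cover check:** pictures from both cameras after I backed off show it lowered equally at both ends. I did not press again to confirm the clicks. Thin light strips show at both ends, and I take them to be the steel clips. The flush fit rests on the stop heights and the pictures, whose calibration is only good to about 2 mm.
- **Square cover check:** it was never touched, and it looks the same in both views as at the start, still proud of its box.

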